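# Strip the pellet die and lay its parts on their seats

## Task

The pellet die standing on the bench has to be stripped after pressing. Take it apart from the top down and seat its parts in this order, each upright and fully down on its own white seat in the steel tray: the ram hanging by its head in the tall hollow seat, the stop ring flat over the pin, then the barrel and then the base, each flat in the recess turned for its diameter. The faces are polished, so lower every part onto its seat and do not drop it, and leave the powder jar and the glass dish undisturbed.

Things in the scene. Friction and masses are not known exactly. Their poses are not given: they have to be found in the camera images.
- ram: ram of the die: steel shaft, diameter 14 mm, 46 mm long, under a round head of diameter 30 mm, 18 mm high, with three dark lines; about 0.14 kg. Origin: centre of the shaft's foot, z up the shaft (head from z = 46 to 64 mm). It tops the stack at the start: shaft down through the stop ring into the barrel's bore (1.5 mm play), head on the stop ring, foot 30 mm above the bench
- stop_ring: stop ring: plain aluminium ring, outside diameter 40 mm, bore 22 mm, 14 mm high, about 0.08 kg. Origin: centre of its underside, z axis up along the bore. At the start it lies loose on the barrel, under the ram's head
- barrel: barrel of the die: steel cylinder, outside diameter 50 mm, 42 mm high, bore 17 mm, with two thin dark lines near the top, about 0.5 kg. A counterbore 32 mm wide and 6 mm deep in its underside sits loosely over the base's boss. Origin: centre of its underside, z axis up. At the start it stands on the base
- base: base of the die: steel disc, diameter 62 mm, 20 mm high, with a boss 26 mm in diameter and 4 mm high on top and one thin dark line round it, about 0.45 kg. Origin: centre of its underside, z axis up. At the start it stands on the bench under the other parts; the stack is 94 mm high
- seat_ram: seat for the ram: fixed, white plastic, a round foot (diameter 85 mm, 8 mm high) with a tube on it, outside diameter 46 mm, hole 23 mm wide and 50 mm deep, top rim 58 mm above the origin; the ram's head rests on the rim. Origin: centre of the underside, 3 mm above the bench, z up. All four seats' x and y axes lie along the sides of the tray
- seat_ring: seat for the stop ring: fixed flat white plastic disc 85 mm in diameter with its flat top 12 mm above the origin and an upright pin in the middle, 12 mm in diameter, pointed, its tip 28 mm above the origin. Origin: centre of the underside (3 mm above the bench), z up
- seat_barrel: seat for the barrel: fixed white plastic disc 85 mm in diameter and 18 mm high with the smaller round recess, 60 mm in diameter and 8 mm deep (its floor is 10 mm above the origin). Origin: centre of the underside (3 mm above the bench), z up
- seat_base: seat for the base: fixed white plastic disc, diameter 85 mm, 18 mm high, with the larger round recess, 72 mm wide and 8 mm deep (floor 10 mm above the origin). Origin: centre of the underside, 3 mm above the bench, z up. The four seats stand 2 x 2 in any order, 88 mm between centres, in a square steel tray 182 mm wide, rim 14 mm above the bench
- powder_jar: bystander: small white powder jar with a red screw cap, 50 mm in diameter and 72 mm high, standing near the work between die and tray. Origin: centre of its underside
- dish: bystander: clear glass dish with lid, 61 mm in diameter and 14 mm high, standing near the jar. Origin: centre of its underside
Mind the look-alikes: they are no part of the job. Leave any green, orange or yellow look-alike of the barrel alone.

How it is judged:
By the outcome, as a careful person would: the job done as asked, in the order asked, and still so for the second after the job is handed in, with the robot touching nothing.
It also fails if it takes over 128 s, if anything falls off the work surface, if the arm or the gripper's body presses on something with over 40 N, if the wrist force passes 120 N, or if a joint passes its speed limit or range.

## Robot

A 6-joint arm with a two-finger parallel gripper is mounted at the origin on the work surface; the furniture and walls round the work are solid. World frame = base frame: x ahead of the robot, y to its left, z up, the work surface at z = 0. Lengths are in m, angles in degrees, forces in N, time in s.
With the tool pointing down it reaches from about 0.25 to 0.725 m from the base axis. Payload 9.7 kg.
Tool frame: the origin (TCP) lies at the very end of the fingers, on their centre line; the grasp point (between the pads) lies 19 mm behind it (bot.hold_point_z is the distance from the TCP to the grasp point, in m); z points along the fingers, y is the line along which they close (so a half turn about z gives the same grasp; the last joint's range is limited). The gripper opens to 85 mm and grips with 20 to 120 N. Pads are 22 mm wide; open, the fingers measure 114 mm over their backs; the gripper's body (76 mm by 85 mm) begins 54 mm behind the grasp point. The pads swing forward as they close: fully open they stand 13 mm farther back than shut.
Start: joints at [-69.901, 4.979, 10.078, 95.1, 0, 90], TCP at [0.189, -0.517, 0.231] pointing down, gripper open.
Joint ranges: [-179.16, 179.16], [-48.56, 103.87], [-65.8, 70.77], [-126.05, 130.52], [-82.76, 87.17], [-180, 180]. Speed limits (degrees/s): [127.2, 127.2, 147.25, 180, 180, 180].

## Interface

Orientations are given as [roll, pitch, yaw] about the fixed x, y, z axes, in that order (R = Rz(yaw) Ry(pitch) Rx(roll)).
In Python, from workcell import bot gives the robot as it stands.
- The arm moves only by the tool play_rows, never from a script. Its argument "targets" is a list of rows, each an object with "grip": the closure in counts, from 0 (fully open) to 255 (shut); "linear": the shift along the world's x, y, z in cm, a list of three; "delta_rot": the turn, a rotation vector about the world's x, y, z in rad, a list of three. A call has 1 to 10 rows; each row is the pose to reach, as a shift and turn from the pose commanded when the call began; what a row does not reach only later rows make up. A row lasts 1/10 s, in which the tool goes at most 50 mm and 8.59 degrees, less where a joint would pass 70% of its speed; a pose out of reach is approached as far as the arm can. A call with a gripper value outside its range is refused whole. The fingers move at their own pace and stop on an object; "force" is the grip in N (left out, the last holds). Time passes only in rows, so rows that repeat a pose let the fingers close. It gives the time, the measured TCP pose, the force, the opening and the grip force at its end, in the units of the state.
- bot.get_obs(): the state, without advancing time (a new reading comes with each control period).
- bot.camera(name): name is "scene" or "top" or "wrist"; returns a dict with "color" (400x640x3 uint8, red, green, blue), "range_z" (400x640 float32, m along the optical axis (not along the pixel's ray), 0 where there is no reading), "fov_y" (degrees; the focal length in pixels is half the picture's height over the tangent of half this angle, whatever the lens; pixels are square), "cx", "cy" (the principal point, pixels), "dist_coeffs" ([k1, k2, p1, p2, k3] as OpenCV has them; the pictures are not rectified), "world_to_cam" (4x4, takes a point from world to camera coordinates). Camera axes: x right, y up, looking along -z (the intrinsics and any distortion apply to the point x, -y, -z); pixel columns grow to the right and rows downward; lengths in m; the calibration is good to about 2 mm. A picture is of the moment at which its call begins.
- bot.job_done(): hands the job in; it is judged then, once.
Trained networks look in a picture, given as the dict that the camera call returned (one of the last four; its "shot" number tells which), for a name from the list of things; names that differ only in an ending like _2 or _b are one class to them, and where a whole thing is asked for, a point or a joint stands for the part that bears it (a point fixed in the world has none). Each returns a list of dicts, best first, with "conf" (0 to 1); they miss things now and then, are a little off and sometimes report something else, mostly with a low value. They report only what shows in the picture. A call takes as long as a camera call. They do not tell look-alikes from the thing itself.
- bot.search_frame(picture, target): "box" ([left, top, right, bottom] in pixels, round what is visible of it).
- bot.trace(picture, target): "pixels" (400x640 bool, what is visible of it) and "box" ([left, top, right, bottom] in pixels, round what is visible of it).
- bot.pinpoint(picture, target): "pixel" ([column, row] in pixels: a listed point, or the origin of a listed thing).
The state is a dict: "time": time; "q": joint angles; "qd": joint speeds; "joint_efforts": joint torques, N m; "ee_pos": TCP position; "tcp_rot": TCP orientation; "wrist_force": force on the tool from outside, world axes, zero at the start; "torque": the same for the moment, N m; "opening": finger opening in m; "grasp_force": force on a finger pad.
Only numpy, scipy, OpenCV 4.12 (cv2) and the standard library are available. Lean on these libraries where they do the work, as an engineer would, in place of code of your own. Each camera call takes 0.05 s, during which the arm holds its last target. There are 200 camera calls.

## Working session

There is one attempt and no reset: what is moved stays moved. The work goes in short steps, Python scripts to look and compute and a tool call to move; the robot and the scene stay as the last step left them, time stands still between calls to the robot, and variables do not carry over. Pictures are saved under pics/ and viewed, at most 14 in all, crops included, and the job is handed in when it is done.

Besides the shell and the picture viewer there is one more tool, called after ">>>" as name([rows], argument=value, ...), one row to a line, values as JSON. play_rows: Moves the arm, as the interface text tells. Its arguments: {"type":"object","properties":{"targets":{"type":"array","items":{"type":"object","properties":{"grip":{"type":"number"},"linear":{"type":"array","items":{"type":"number"}},"delta_rot":{"type":"array","items":{"type":"number"}}}}},"force":{"type":"number"}},"required":["targets"]}

```bash
mkdir -p pics; ls; cat > h.py <<'E'
import numpy as np,cv2
from workcell import bot
def K(p):
    f=200/np.tan(np.radians(p["fov_y"])/2)
    return np.array([[f,0,p["cx"]],[0,f,p["cy"]],[0,0,1.]])
def w2c(p): return np.diag([1,-1,-1,1.])@np.array(p["world_to_cam"])
def cloud(p):
    # world points for each pixel
    v,u=np.mgrid[0:400,0:640]
    n=cv2.undistortPoints(np.stack([u,v],-1).reshape(-1,1,2).astype(np.float64),K(p),np.array(p["dist_coeffs"],float)).reshape(400,640,2)
    z=p["range_z"].astype(float)
    c=np.stack([n[...,0]*z,n[...,1]*z,z,np.ones_like(z)],-1)
    w=c@np.linalg.inv(w2c(p)).T
    w=w[...,:3]; w[z<=0]=np.nan
    return w
def ray(p,px,h):
    n=cv2.undistortPoints(np.array([[px]],float),K(p),np.array(p["dist_coeffs"],float))[0,0]
    M=np.linalg.inv(w2c(p)); d=M[:3,:3]@[n[0],n[1],1]; o=M[:3,3]
    return o+d*(h-o[2])/d[2]
def proj(p,pts):
    T=w2c(p); r=cv2.Rodrigues(T[:3,:3])[0]
    return cv2.projectPoints(np.array(pts,float).reshape(-1,1,3),r,T[:3,3],K(p),np.array(p["dist_coeffs"],float))[0].reshape(-1,2)
def save(p,n,crop=None,s=1):
    im=p["color"][...,::-1]
    if crop: l,t,r,b=crop; im=im[t:b,l:r]
    cv2.imwrite("pics/"+n,cv2.resize(im,None,fx=s,fy=s,interpolation=cv2.INTER_CUBIC))
E
cat > a.py <<'E'
from h import *
for c in ["scene","top"]:
    p=bot.camera(c); save(p,c+"1.png",s=1.25)
    M=np.linalg.inv(w2c(p)); print(c,M[:3,3].round(3),p["fov_y"],p["dist_coeffs"])
    W=cloud(p)
    for t in ["ram","stop_ring","barrel","base","seat_ram","seat_ring","seat_barrel","seat_base","powder_jar","dish"]:
        for d in bot.trace(p,t)[:3]:
            w=W[d["pixels"]]; w=w[~np.isnan(w[:,0])]
            if len(w): print(t,round(d["conf"],2),np.round(d["box"]),"med",np.median(w,0).round(3),"lo",np.percentile(w,3,axis=0).round(3),"hi",np.percentile(w,97,axis=0).round(3))
E
python3 a.py
```

```text
pics
scene [-0.005 -0.928  0.591] 44.9808624746751 [-0.11032875  0.          0.          0.          0.        ]
ram 0.49 [369. 240. 382. 256.] med [ 0.449 -0.299  0.092] lo [ 0.438 -0.308  0.075] hi [ 0.467 -0.279  0.095]
stop_ring 0.67 [364. 256. 382. 264.] med [ 0.444 -0.307  0.071] lo [ 0.434 -0.313  0.063] hi [ 0.465 -0.287  0.077]
barrel 0.85 [383. 291. 411. 328.] med [ 0.436 -0.405  0.035] lo [ 0.42  -0.419  0.002] hi [ 0.463 -0.375  0.044]
barrel 0.85 [360. 228. 384. 255.] med [ 0.505 -0.19   0.041] lo [ 0.46  -0.281 -0.001] hi [ 0.574 -0.104  0.093]
barrel 0.74 [313. 283. 346. 311.] med [ 0.336 -0.322  0.015] lo [ 0.194 -0.565 -0.001] hi [ 0.368 -0.279  0.254]
base 0.86 [353. 279. 387. 295.] med [ 0.438 -0.317  0.014] lo [ 0.422 -0.325  0.001] hi [ 0.472 -0.288  0.021]
seat_ram 0.31 [360. 256. 386. 283.] med [ 0.44  -0.311  0.044] lo [ 0.429 -0.318  0.022] hi [ 0.468 -0.287  0.062]
seat_ring 0.65 [332. 211. 356. 223.] med [ 0.523 -0.057  0.014] lo [ 0.422 -0.213  0.011] hi [ 0.547 -0.032  0.106]
seat_barrel 0.72 [242. 173. 264. 188.] med [0.405 0.258 0.016] lo [0.378 0.214 0
[... 1092 characters left out ...]
 -0.293  0.006] hi [ 0.48  -0.261  0.023]
seat_ring 0.87 [165. 169. 200. 201.] med [0.507 0.338 0.014] lo [0.47  0.301 0.008] hi [0.544 0.376 0.02 ]
seat_barrel 0.97 [199. 204. 233. 235.] med [0.418 0.253 0.016] lo [0.38  0.215 0.007] hi [0.455 0.289 0.023]
seat_barrel 0.35 [413. 202. 420. 216.] med [ 0.449 -0.276  0.074] lo [ 0.434 -0.286  0.066] hi [ 0.465 -0.272  0.078]
seat_base 0.67 [162. 202. 194. 233.] med [0.42  0.345 0.014] lo [0.383 0.304 0.005] hi [0.459 0.381 0.023]
powder_jar 0.8 [278. 171. 295. 189.] med [0.524 0.055 0.07 ] lo [0.506 0.035 0.023] hi [0.545 0.078 0.076]
dish 0.71 [316. 176. 341. 197.] med [ 0.518 -0.059  0.013] lo [ 0.491 -0.086  0.008] hi [ 0.543 -0.034  0.018]
```

View pics/scene1.png

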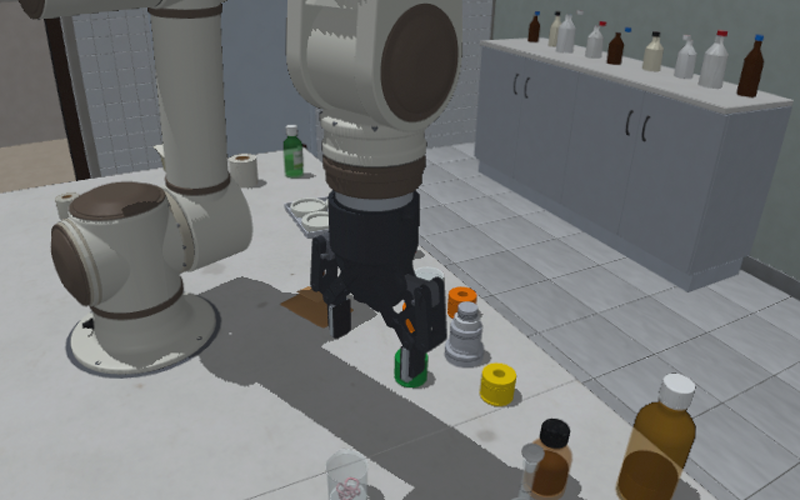

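View pics/top1.png

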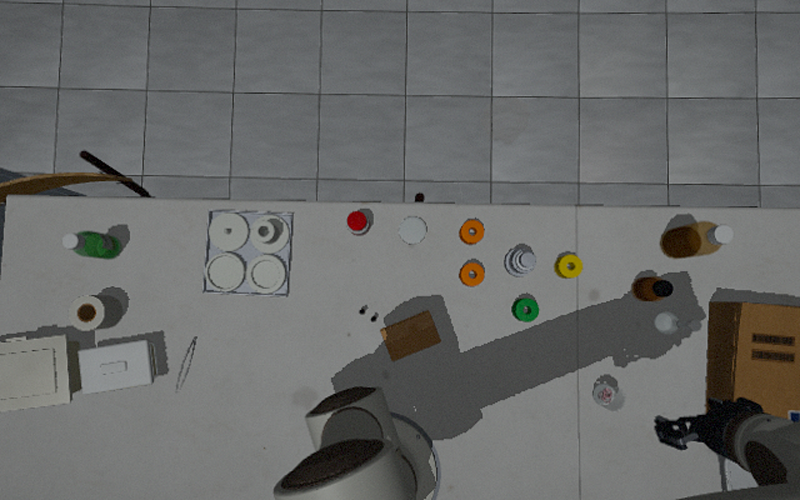

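The grey, uncoloured stack stands at scene (465,335) and top (519,261). The look-alikes are loose barrels: orange at top (471,231) and (471,273), yellow at (569,266) and green at (525,309). The tray is at top (248,252), with its tube seat at (270,231), pin seat at (229,231), smaller recess at (268,271) and larger recess at (225,271). The jar is at (357,221) and the dish at (412,229).

```bash
python3 - <<'E'
from h import *
from scipy.spatial.transform import Rotation as R
o=bot.get_obs(); print({k:np.round(v,3).tolist() for k,v in o.items()}, bot.hold_point_z)
p=bot.camera("wrist"); M=np.linalg.inv(w2c(p)); Rt=R.from_euler("xyz",o["tcp_rot"],degrees=True).as_matrix()
print("cam in tcp",(Rt.T@(M[:3,3]-o["ee_pos"])).round(3),(Rt.T@M[:3,:3]).round(3),p["fov_y"],p["dist_coeffs"]); print(Rt.round(2))
p=bot.camera("top"); save(p,"crop1.png",(360,160,480,270),6)
E
```

```text
{'time': 1.1, 'q': [-69.9, 4.978, 10.08, 95.1, -0.001, 90.0], 'qd': [-0.099, -0.017, 0.108, 0.016, -0.109, -0.009], 'joint_efforts': [0.002, -52.01, 46.487, 0.002, 0.0, -0.0], 'ee_pos': [0.189, -0.517, 0.231], 'tcp_rot': [179.997, 0.001, 20.1], 'wrist_force': [-0.065, -0.242, -0.234], 'torque': [0.021, -0.024, -0.042], 'grasp_force': 0.0, 'opening': 0.085} 0.0187
cam in tcp [ 0.074  0.    -0.143] [[-0.001 -0.956 -0.293]
 [ 1.    -0.002  0.001]
 [-0.001 -0.293  0.956]] 58.51169475072784 [-0.04941759  0.          0.          0.          0.        ]
[[ 0.94  0.34 -0.  ]
 [ 0.34 -0.94 -0.  ]
 [-0.    0.   -1.  ]]
```

View pics/crop1.png

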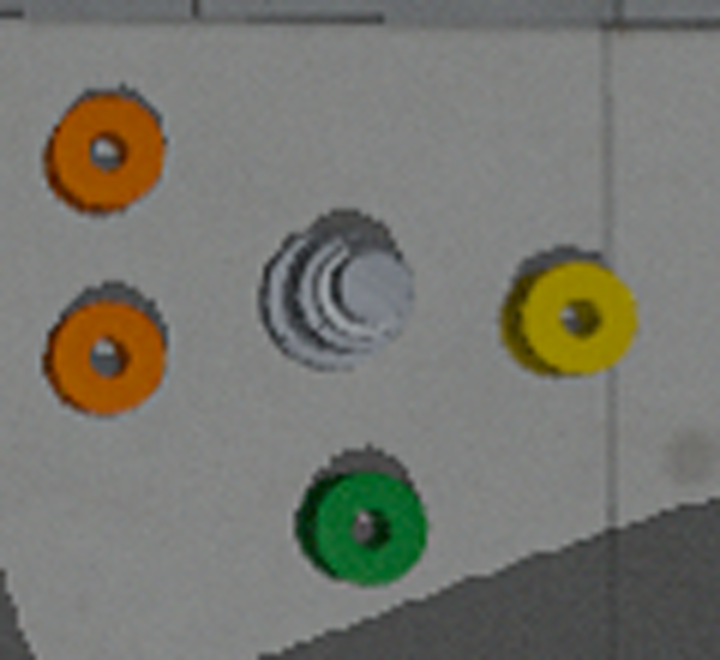

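>>> play_rows([
  {"linear": [4, 4, 2], "delta_rot": [0, 0, 0.1], "grip": 0},
  {"linear": [8, 7, 3], "delta_rot": [0, 0, 0.2], "grip": 0},
  {"linear": [11, 10, 3], "delta_rot": [0, 0, 0.3], "grip": 0},
  {"linear": [15, 13, 3], "delta_rot": [0, 0, 0.435], "grip": 0},
  {"linear": [18, 16, 3], "delta_rot": [0, 0, 0.435], "grip": 0},
  {"linear": [22, 19, 3], "delta_rot": [0, 0, 0.435], "grip": 0},
  {"linear": [25, 22, 3], "delta_rot": [0, 0, 0.435], "grip": 0},
  {"linear": [28, 25, 3], "delta_rot": [0, 0, 0.435], "grip": 0},
  {"linear": [28, 25, 3], "delta_rot": [0, 0, 0.435], "grip": 0},
  {"linear": [28, 25, 3], "delta_rot": [0, 0, 0.435], "grip": 0},
], force=40)

```text
time: 2.2
ee_pos: [0.4695, -0.2658, 0.2611]
tcp_rot: [-180.0, 0.0, 45.1]
wrist_force: [-0.5, -0.5, 0.3]
opening: 0.0856
grasp_force: 0.0
```

```bash
python3 - <<'E'
from h import *
o=bot.get_obs(); print(np.round(o["ee_pos"],4),np.round(o["tcp_rot"],2),o["time"],np.round(o["q"],1))
p=bot.camera("wrist"); save(p,"w1.png",s=1.25); np.savez("w1",W=cloud(p))
W=cloud(p)
for z0,r in((.094,.015),(.076,.02),(.062,.025),(.020,.031)):
    m=(abs(W[...,2]-z0)<.004)&(np.hypot(W[...,0]-.447,W[...,1]+.292)<.045)
    q=W[m]; c=cv2.minEnclosingCircle(q[:,:2].astype(np.float32)*1000); print(z0,m.sum(),np.median(q[:,2]).round(4),c)
E
```

```text
[ 0.4695 -0.2658  0.2611] [-1.7998e+02  2.0000e-02  4.5150e+01] 2.2 [-29.5   4.3  12.7  98.4  -0.  105.3]
0.094 812 0.0939 ((452.76959228515625, -293.01751708984375), 15.08856201171875)
0.076 393 0.0758 ((452.9283752441406, -292.9607849121094), 19.770421981811523)
0.062 512 0.0619 ((452.84320068359375, -293.1517028808594), 24.8814640045166)
0.02 551 0.0201 ((452.7461242675781, -292.96923828125), 30.921857833862305)
```

View pics/w1.png

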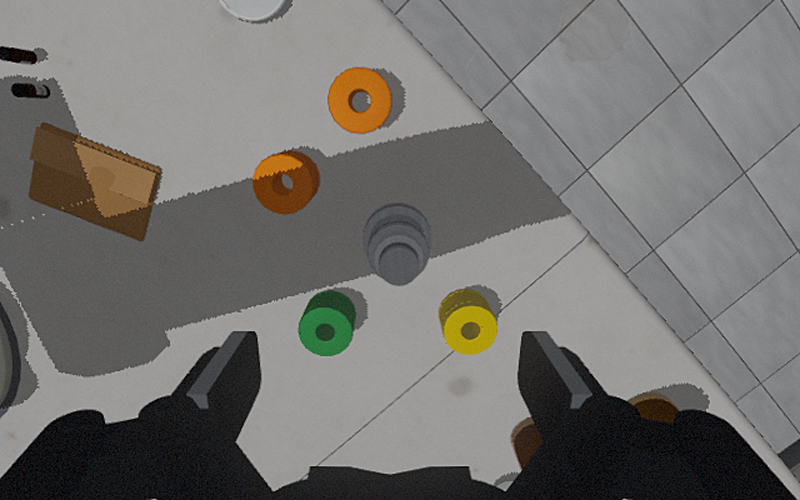

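The wrist picture shows the grey die at (398,245), with green, yellow and the orange barrels clear around it. All four depth circles agree on the axis at (0.4528, -0.2930), with the expected radii and heights. Next I look at the tray.

>>> play_rows([
  {"linear": [0, 4, 0], "grip": 0},
  {"linear": [0, 8.5, 0], "grip": 0},
  {"linear": [0, 13, 0], "grip": 0},
  {"linear": [0, 17.5, 0], "grip": 0},
  {"linear": [0, 22, 0], "grip": 0},
  {"linear": [0, 26.5, 0], "grip": 0},
  {"linear": [0, 31, 0], "grip": 0},
  {"linear": [1, 35.5, 0], "grip": 0},
  {"linear": [1, 40, 0], "grip": 0},
  {"linear": [2, 44.5, 0], "grip": 0},
])

```text
validation failed for argument at $.ta...
```

>>> play_rows([
  {"linear": [0, 4.5, 0], "grip": 0},
  {"linear": [0, 9, 0], "grip": 0},
  {"linear": [0, 13, 0], "grip": 0},
  {"linear": [0, 15, 0], "grip": 0},
  {"linear": [0, 15, 0], "grip": 0},
  {"linear": [0, 15, 0], "grip": 0},
])

```text
validation failed for argument at $.ta...
```

```bash
cat > seats.py <<'E'
from h import *
o=bot.get_obs(); print(np.round(o["ee_pos"],4),np.round(o["tcp_rot"],2),o["time"],np.round(o["q"],1))
p=bot.camera("wrist"); save(p,"w2.png",s=1.25)
W=cloud(p)
for t in ["seat_ram","seat_ring","seat_barrel","seat_base"]:
    for d in bot.trace(p,t)[:2]:
        w=W[d["pixels"]]; w=w[~np.isnan(w[:,0])]; c0=np.median(w[:,:2],0)
        print(t,round(d["conf"],2),np.round(d["box"]),c0.round(4))
        if d["conf"]<.4: continue
        D=np.hypot(W[...,0]-c0[0],W[...,1]-c0[1])
        for z in (.011,.013,.015,.021,.061):
            m=(abs(W[...,2]-z)<.0009)&(D<.06)&d["pixels"]
            if m.sum()>30:
                q=W[m]; c=cv2.minEnclosingCircle(q[:,:2].astype(np.float32)*1000); print("  ",z,m.sum(),np.round(c[0],1),round(c[1],1))
E
python3 seats.py
```

```text
[ 0.4689 -0.2665  0.2612] [-1.7999e+02  2.0000e-02  4.5060e+01] 2.25 [-29.6   4.3  12.7  98.4  -0.  105.3]
```

View pics/w2.png

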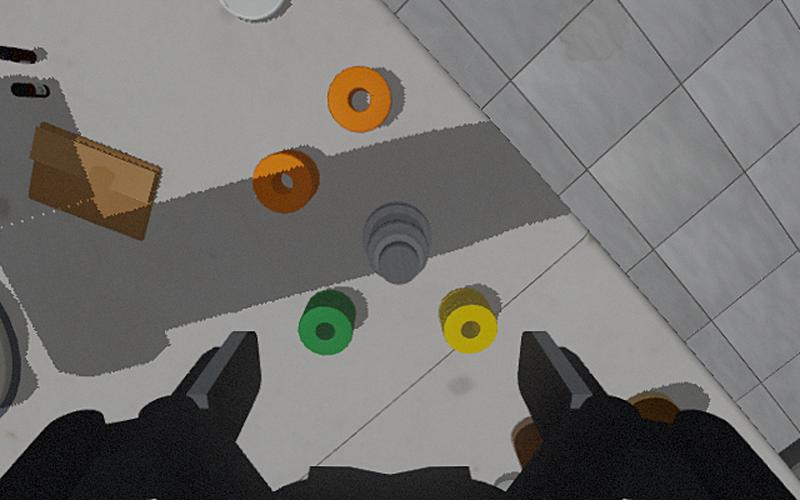

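The moves were refused because delta_rot is required in every row. The arm has not moved and the picture is unchanged, with the die at (398,245).

>>> play_rows([
  {"linear": [0, 4, 0], "delta_rot": [0, 0, 0], "grip": 0},
  {"linear": [0, 8.5, 0], "delta_rot": [0, 0, 0], "grip": 0},
  {"linear": [0, 13, 0], "delta_rot": [0, 0, 0], "grip": 0},
  {"linear": [0, 17.5, 0], "delta_rot": [0, 0, 0], "grip": 0},
  {"linear": [0, 22, 0], "delta_rot": [0, 0, 0], "grip": 0},
  {"linear": [0, 26.5, 0], "delta_rot": [0, 0, 0], "grip": 0},
  {"linear": [0, 31, 0], "delta_rot": [0, 0, 0], "grip": 0},
  {"linear": [1, 35.5, 0], "delta_rot": [0, 0, 0], "grip": 0},
  {"linear": [1, 40, 0], "delta_rot": [0, 0, 0], "grip": 0},
  {"linear": [2, 44.5, 0], "delta_rot": [0, 0, 0], "grip": 0},
])

```text
time: 3.5
ee_pos: [0.4885, 0.1797, 0.262]
tcp_rot: [180.0, -0.1, 45.0]
wrist_force: [0.4, 0.0, 0.1]
opening: 0.0854
grasp_force: 0.0
```

>>> play_rows([
  {"linear": [0, 4.5, 0], "delta_rot": [0, 0, 0], "grip": 0},
  {"linear": [0, 9, 0], "delta_rot": [0, 0, 0], "grip": 0},
  {"linear": [0, 13, 0], "delta_rot": [0, 0, 0], "grip": 0},
  {"linear": [0, 15, 0], "delta_rot": [0, 0, 0], "grip": 0},
  {"linear": [0, 15, 0], "delta_rot": [0, 0, 0], "grip": 0},
  {"linear": [0, 15, 0], "delta_rot": [0, 0, 0], "grip": 0},
])

```text
time: 4.1
ee_pos: [0.4891, 0.3279, 0.2611]
tcp_rot: [180.0, 0.0, 45.0]
wrist_force: [0.1, 0.2, 0.6]
opening: 0.0854
grasp_force: 0.0
```

```bash
python3 seats.py
```

```text
[0.4891 0.3279 0.2611] [1.7999e+02 3.0000e-02 4.5020e+01] 4.1 [ 33.8  11.4  20.6  99.2  -0.  168.8]
seat_ram 0.91 [329. 162. 404. 236.] [0.508  0.2616]
   0.011 1655 [505.1 250.4] 43.4
   0.013 219 [505.6 251.4] 41.4
   0.061 798 [504.6 251.6] 22.6
seat_ring 0.97 [280. 104. 354. 179.] [0.5087 0.34  ]
   0.013 368 [507.7 338.8] 42.6
   0.015 3439 [507.8 339.1] 42.3
seat_barrel 0.81 [274. 216. 349. 285.] [0.4183 0.2552]
   0.011 111 [415.4 252.3] 45.2
   0.013 1364 [415.3 253.6] 44.3
   0.015 236 [423.9 259.4] 39.2
   0.021 1423 [417.3 254.2] 42.4
seat_barrel 0.38 [280. 104. 354. 182.] [0.5087 0.34  ]
seat_base 0.72 [224. 159. 295. 236.] [0.4206 0.3431]
   0.011 218 [417.6 340.9] 45.0
   0.013 2279 [418.4 341.4] 44.4
   0.015 303 [418.9 343. ] 44.0
   0.021 824 [420.2 342.3] 42.3
```

View pics/w2.png

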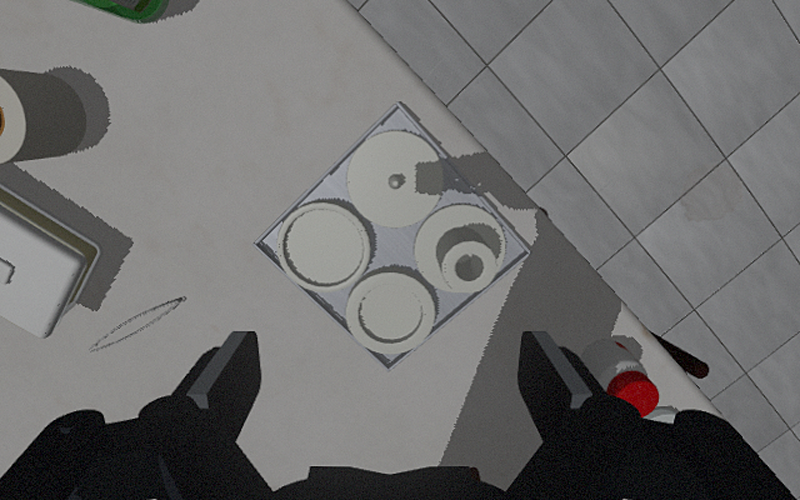

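The tray shows the pin seat at (396,180), tube seat at (468,262), smaller recess at (391,312) and larger recess at (324,247), with the jar at (632,390). The measured centres are ram (0.5048, 0.2515), ring (0.5078, 0.3390), barrel (0.4173, 0.2543) and base (0.4202, 0.3423), all spaced 88 mm with heights as given. Now the ram.

>>> play_rows([
  {"linear": [0, -3, 0], "delta_rot": [0, 0, 0], "grip": 90},
  {"linear": [0, -7, 0], "delta_rot": [0, 0, 0], "grip": 90},
  {"linear": [0, -11.5, 0], "delta_rot": [0, 0, 0], "grip": 90},
  {"linear": [-1, -16, 0], "delta_rot": [0, 0, 0], "grip": 90},
  {"linear": [-1, -20.5, 0], "delta_rot": [0, 0, 0], "grip": 90},
  {"linear": [-2, -25, 0], "delta_rot": [0, 0, 0], "grip": 90},
  {"linear": [-2, -29.5, 0], "delta_rot": [0, 0, 0], "grip": 90},
  {"linear": [-3, -34, 0], "delta_rot": [0, 0, 0], "grip": 90},
  {"linear": [-3, -38.5, 0], "delta_rot": [0, 0, 0], "grip": 90},
  {"linear": [-3, -43, 0], "delta_rot": [0, 0, 0], "grip": 90},
])

```text
time: 5.35
ee_pos: [0.4581, -0.1037, 0.2619]
tcp_rot: [179.9, -0.0, 45.0]
wrist_force: [1.6, 0.3, 0.6]
opening: 0.0553
grasp_force: 0.0
```

>>> play_rows([
  {"linear": [0, -4.5, 0], "delta_rot": [0, 0, 0], "grip": 90},
  {"linear": [0, -9, 0], "delta_rot": [0, 0, 0], "grip": 90},
  {"linear": [-0.6, -13.5, -2], "delta_rot": [0, 0, 0], "grip": 90},
  {"linear": [-0.6, -17, -4], "delta_rot": [0, 0, 0], "grip": 90},
  {"linear": [-0.6, -19.1, -6], "delta_rot": [0, 0, 0], "grip": 90},
  {"linear": [-0.6, -19.1, -8], "delta_rot": [0, 0, 0], "grip": 90},
  {"linear": [-0.6, -19.1, -11], "delta_rot": [0, 0, 0], "grip": 90},
  {"linear": [-0.6, -19.1, -14], "delta_rot": [0, 0, 0], "grip": 90},
  {"linear": [-0.6, -19.1, -14], "delta_rot": [0, 0, 0], "grip": 90},
])

```text
time: 6.25
ee_pos: [0.4508, -0.2919, 0.1176]
tcp_rot: [-179.7, 0.1, 45.0]
wrist_force: [-0.7, -0.2, -0.1]
opening: 0.0556
grasp_force: 0.0
```

>>> play_rows([
  {"linear": [0, 0, -1.5], "delta_rot": [0, 0, 0], "grip": 90},
  {"linear": [0, 0, -3], "delta_rot": [0, 0, 0], "grip": 90},
  {"linear": [0, 0, -4], "delta_rot": [0, 0, 0], "grip": 90},
  {"linear": [0, 0, -4.3], "delta_rot": [0, 0, 0], "grip": 90},
  {"linear": [0, 0, -4.3], "delta_rot": [0, 0, 0], "grip": 90},
  {"linear": [0, 0, -4.3], "delta_rot": [0, 0, 0], "grip": 90},
])

```text
time: 6.85
ee_pos: [0.4533, -0.2926, 0.0788]
tcp_rot: [180.0, -0.0, 45.0]
wrist_force: [-0.2, -1.4, 0.3]
opening: 0.055
grasp_force: 0.0
```

```bash
python3 - <<'E'
from h import *
p=bot.camera("wrist"); save(p,"w3.png"); W=cloud(p); o=bot.get_obs(); print(np.round(o["ee_pos"],4))
m=(abs(W[...,2]-.094)<.003)&(np.hypot(W[...,0]-.453,W[...,1]+.293)<.02); q=W[m]
print(m.sum(),cv2.minEnclosingCircle(q[:,:2].astype(np.float32)*1000),q[:,2].mean())
E
```

```text
[ 0.4533 -0.2927  0.079 ]
3884 ((452.0146789550781, -292.9324645996094), 15.605121612548828) 0.09397746984349133
```

View pics/w3.png

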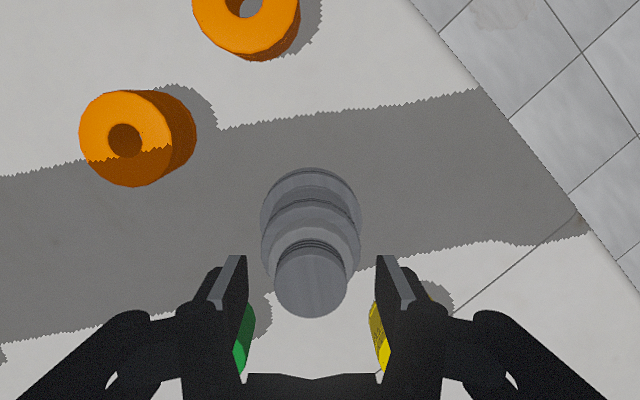

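The head at (311,283) is centred between the pads at 247 and 378, with the ring and barrel behind it. Closing and lifting.

>>> play_rows([
  {"linear": [0, 0, -0.1], "delta_rot": [0, 0, 0], "grip": 110},
  {"linear": [0, 0, -0.1], "delta_rot": [0, 0, 0], "grip": 130},
  {"linear": [0, 0, -0.1], "delta_rot": [0, 0, 0], "grip": 145},
  {"linear": [0, 0, -0.1], "delta_rot": [0, 0, 0], "grip": 160},
  {"linear": [0, 0, -0.1], "delta_rot": [0, 0, 0], "grip": 180},
  {"linear": [0, 0, -0.1], "delta_rot": [0, 0, 0], "grip": 255},
  {"linear": [0, 0, -0.1], "delta_rot": [0, 0, 0], "grip": 255},
  {"linear": [0, 0, -0.1], "delta_rot": [0, 0, 0], "grip": 255},
], force=40)

```text
time: 7.7
ee_pos: [0.4531, -0.2925, 0.0776]
tcp_rot: [180.0, -0.0, 45.0]
wrist_force: [-1.5, 0.7, 5.5]
opening: 0.0281
grasp_force: 39.8
```

>>> play_rows([
  {"linear": [0, 0, 0.3], "delta_rot": [0, 0, 0], "grip": 255},
  {"linear": [0, 0, 1], "delta_rot": [0, 0, 0], "grip": 255},
  {"linear": [0, 0, 2], "delta_rot": [0, 0, 0], "grip": 255},
  {"linear": [0, 0, 3.5], "delta_rot": [0, 0, 0], "grip": 255},
  {"linear": [0, 0, 5], "delta_rot": [0, 0, 0], "grip": 255},
  {"linear": [0, 0, 7], "delta_rot": [0, 0, 0], "grip": 255},
  {"linear": [0, 0, 9], "delta_rot": [0, 0, 0], "grip": 255},
  {"linear": [0, 0, 11], "delta_rot": [0, 0, 0], "grip": 255},
  {"linear": [0, 0, 12], "delta_rot": [0, 0, 0], "grip": 255},
  {"linear": [0, 0, 12], "delta_rot": [0, 0, 0], "grip": 255},
])

```text
time: 8.7
ee_pos: [0.4536, -0.2929, 0.1994]
tcp_rot: [179.8, -0.0, 45.0]
wrist_force: [0.3, 0.2, -1.8]
opening: 0.0284
grasp_force: 39.6
```

```bash
cat > st.py <<'E'
from h import *
p=bot.camera("wrist"); W=cloud(p); o=bot.get_obs(); print(np.round(o["ee_pos"],4),o["time"])
for z0 in (.094,.076,.062,.020,.024):
    m=(abs(W[...,2]-z0)<.002)&(np.hypot(W[...,0]-.453,W[...,1]+.293)<.045); q=W[m]
    if len(q)>30: print(z0,m.sum(),cv2.minEnclosingCircle(q[:,:2].astype(np.float32)*1000),q[:,2].mean())
save(p,"st.png")
E
python3 st.py
```

```text
[ 0.4533 -0.2927  0.1979] 8.75
0.076 1335 ((452.6272277832031, -293.0125427246094), 19.885046005249023) 0.07586642356976042
0.062 889 ((452.533447265625, -292.97314453125), 24.950393676757812) 0.061849026850019966
0.02 718 ((452.8167724609375, -293.03564453125), 30.864055633544922) 0.020011405843888885
0.024 158 ((458.8006591796875, -285.6383361816406), 22.81105613708496) 0.024141981687997045
```

View pics/st.png

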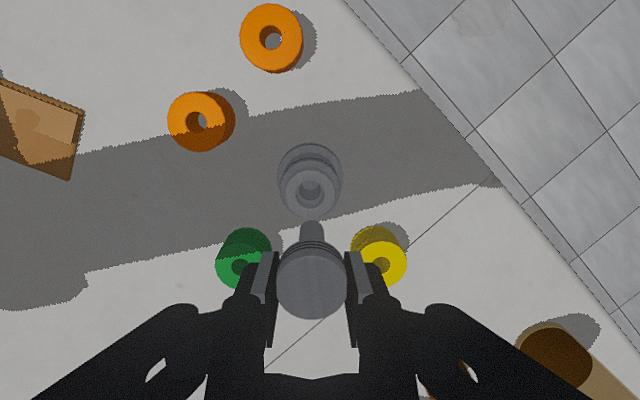

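The ram hangs upright in the pads at (312,280), with the shaft visible. The stop ring at (310,190) has not been disturbed. Carrying it to the tube seat.

>>> play_rows([
  {"linear": [0.3, 2, 0], "delta_rot": [0, 0, 0], "grip": 255},
  {"linear": [0.6, 6, 0], "delta_rot": [0, 0, 0], "grip": 255},
  {"linear": [1, 10.5, 0], "delta_rot": [0, 0, 0], "grip": 255},
  {"linear": [1.5, 15, 0], "delta_rot": [0, 0, 0], "grip": 255},
  {"linear": [2, 19.5, 0], "delta_rot": [0, 0, 0], "grip": 255},
  {"linear": [2.4, 24, 0], "delta_rot": [0, 0, 0], "grip": 255},
  {"linear": [2.8, 28.5, 0], "delta_rot": [0, 0, 0], "grip": 255},
  {"linear": [3.2, 33, 0], "delta_rot": [0, 0, 0], "grip": 255},
  {"linear": [3.6, 37.5, 0], "delta_rot": [0, 0, 0], "grip": 255},
  {"linear": [4, 42, 0], "delta_rot": [0, 0, 0], "grip": 255},
])

```text
time: 9.75
ee_pos: [0.4924, 0.1293, 0.1962]
tcp_rot: [-180.0, 0.1, 45.0]
wrist_force: [1.3, 0.2, -1.5]
opening: 0.0284
grasp_force: 39.7
```

>>> play_rows([
  {"linear": [0.4, 4.5, 0], "delta_rot": [0, 0, 0], "grip": 255},
  {"linear": [0.8, 8.5, 0], "delta_rot": [0, 0, 0], "grip": 255},
  {"linear": [1.1, 11.5, 0], "delta_rot": [0, 0, 0], "grip": 255},
  {"linear": [1.2, 12.4, 0], "delta_rot": [0, 0, 0], "grip": 255},
  {"linear": [1.2, 12.4, -2], "delta_rot": [0, 0, 0], "grip": 255},
  {"linear": [1.2, 12.4, -4], "delta_rot": [0, 0, 0], "grip": 255},
  {"linear": [1.2, 12.4, -6], "delta_rot": [0, 0, 0], "grip": 255},
  {"linear": [1.2, 12.4, -6.7], "delta_rot": [0, 0, 0], "grip": 255},
  {"linear": [1.2, 12.4, -6.7], "delta_rot": [0, 0, 0], "grip": 255},
  {"linear": [1.2, 12.4, -6.7], "delta_rot": [0, 0, 0], "grip": 255},
])

```text
time: 10.75
ee_pos: [0.5052, 0.2512, 0.131]
tcp_rot: [180.0, -0.0, 45.0]
wrist_force: [0.4, -0.3, -0.9]
opening: 0.0284
grasp_force: 39.7
```

```bash
python3 - <<'E'
from h import *
p=bot.camera("wrist"); W=cloud(p); o=bot.get_obs(); print(np.round(o["ee_pos"],4),o["time"])
for z0,c0,r in ((.061,(.5048,.2515),.026),(.0675+.13-.067,(.505,.2515),.02),(o["ee_pos"][2]+.0164,o["ee_pos"][:2],.018),(.015,(.5078,.339),.05)):
    m=(abs(W[...,2]-z0)<.003)&(np.hypot(W[...,0]-c0[0],W[...,1]-c0[1])<r); q=W[m]
    if len(q)>30: print(z0,m.sum(),cv2.minEnclosingCircle(q[:,:2].astype(np.float32)*1000),q[:,2].mean())
save(p,"pl1.png")
E
```

```text
[0.5054 0.2514 0.1314] 10.8
0.061 2422 ((505.0499572753906, 251.58824157714844), 22.85112190246582) 0.06088107969274679
0.1305 128 ((509.1137390136719, 255.10365295410156), 14.258489608764648) 0.13196177448322033
0.1477544801758791 4020 ((505.442626953125, 251.4192657470703), 17.9693660736084) 0.14735213329589686
0.015 11886 ((507.8410339355469, 339.03118896484375), 49.94755172729492) 0.014939766062741033
```

View pics/pl1.png

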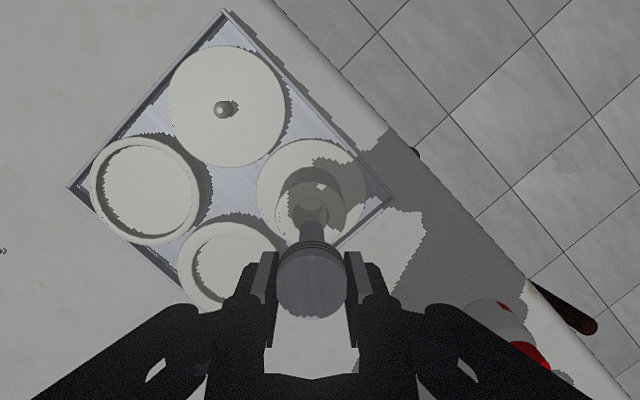

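The ram at (312,275) is in line with the tube rim at (312,210) below it. The rim measures (0.5050, 0.2516) and the tool is at (0.5054, 0.2514). Lowering.

>>> play_rows([
  {"linear": [0, 0, -1], "delta_rot": [0, 0, 0], "grip": 255},
  {"linear": [0, 0, -2], "delta_rot": [0, 0, 0], "grip": 255},
  {"linear": [0, 0, -3.2], "delta_rot": [0, 0, 0], "grip": 255},
  {"linear": [0, 0, -4.4], "delta_rot": [0, 0, 0], "grip": 255},
  {"linear": [0, 0, -5.4], "delta_rot": [0, 0, 0], "grip": 255},
  {"linear": [0, 0, -6], "delta_rot": [0, 0, 0], "grip": 255},
  {"linear": [0, 0, -6.4], "delta_rot": [0, 0, 0], "grip": 255},
  {"linear": [0, 0, -6.5], "delta_rot": [0, 0, 0], "grip": 255},
  {"linear": [0, 0, -6.5], "delta_rot": [0, 0, 0], "grip": 255},
  {"linear": [0, 0, -6.5], "delta_rot": [0, 0, 0], "grip": 255},
])

```text
time: 11.8
ee_pos: [0.5053, 0.2516, 0.0658]
tcp_rot: [180.0, -0.0, 45.0]
wrist_force: [0.3, -0.5, -1.3]
opening: 0.0282
grasp_force: 39.8
```

>>> play_rows([
  {"linear": [0, 0, -0.05], "delta_rot": [0, 0, 0], "grip": 255},
  {"linear": [0, 0, -0.1], "delta_rot": [0, 0, 0], "grip": 255},
  {"linear": [0, 0, -0.15], "delta_rot": [0, 0, 0], "grip": 255},
  {"linear": [0, 0, -0.2], "delta_rot": [0, 0, 0], "grip": 255},
  {"linear": [0, 0, -0.2], "delta_rot": [0, 0, 0], "grip": 255},
])

```text
time: 12.3
ee_pos: [0.5049, 0.2515, 0.0632]
tcp_rot: [-180.0, 0.0, 45.0]
wrist_force: [-0.3, -0.5, -1.6]
opening: 0.0282
grasp_force: 39.8
```

>>> play_rows([
  {"linear": [0, 0, -0.05], "delta_rot": [0, 0, 0], "grip": 255},
  {"linear": [0, 0, -0.1], "delta_rot": [0, 0, 0], "grip": 255},
  {"linear": [0, 0, -0.1], "delta_rot": [0, 0, 0], "grip": 255},
])

```text
time: 12.6
ee_pos: [0.505, 0.2515, 0.0626]
tcp_rot: [180.0, -0.0, 45.0]
wrist_force: [-0.8, -1.3, 2.8]
opening: 0.0279
grasp_force: 40.1
```

>>> play_rows([
  {"linear": [0, 0, -0.05], "delta_rot": [0, 0, 0], "grip": 255},
  {"linear": [0, 0, -0.05], "delta_rot": [0, 0, 0], "grip": 255},
  {"linear": [0, 0, -0.05], "delta_rot": [0, 0, 0], "grip": 160},
  {"linear": [0, 0, -0.05], "delta_rot": [0, 0, 0], "grip": 140},
  {"linear": [0, 0, -0.05], "delta_rot": [0, 0, 0], "grip": 120},
  {"linear": [0, 0, -0.05], "delta_rot": [0, 0, 0], "grip": 100},
  {"linear": [0, 0, -0.05], "delta_rot": [0, 0, 0], "grip": 80},
  {"linear": [0, 0, 1], "delta_rot": [0, 0, 0], "grip": 80},
  {"linear": [0, 0, 3], "delta_rot": [0, 0, 0], "grip": 80},
  {"linear": [0, 0, 6], "delta_rot": [0, 0, 0], "grip": 80},
])

```text
time: 13.6
ee_pos: [0.5043, 0.2511, 0.1223]
tcp_rot: [-180.0, 0.1, 45.0]
wrist_force: [-0.3, 0.9, 0.0]
opening: 0.0586
grasp_force: 0.0
```

```bash
python3 - <<'E'
from h import *
p=bot.camera("wrist"); W=cloud(p); o=bot.get_obs(); print(np.round(o["ee_pos"],4),o["time"],o["opening"])
m=(np.hypot(W[...,0]-.505,W[...,1]-.2515)<.016)&(W[...,2]>.072); m&=W[...,2]<.09; q=W[m]
print(m.sum(),cv2.minEnclosingCircle(q[:,:2].astype(np.float32)*1000),np.percentile(q[:,2],[5,50,95]))
E
```

```text
[0.5062 0.2521 0.1287] 13.65 0.05825287142143183
2230 ((505.0058288574219, 251.08837890625), 15.187677383422852) [0.07582069 0.07897955 0.07999937]
```

The ram is seated: its head top is at 0.079 as expected and it is centred. Now the ring.

>>> play_rows([
  {"linear": [0, -1, 1], "delta_rot": [0, 0, 0], "grip": 80},
  {"linear": [-0.5, -5, 2], "delta_rot": [0, 0, 0], "grip": 80},
  {"linear": [-1, -9.5, 2], "delta_rot": [0, 0, 0], "grip": 80},
  {"linear": [-1.5, -14, 2], "delta_rot": [0, 0, 0], "grip": 80},
  {"linear": [-2, -18.5, 2], "delta_rot": [0, 0, 0], "grip": 80},
  {"linear": [-2.4, -23, 2], "delta_rot": [0, 0, 0], "grip": 80},
  {"linear": [-2.8, -27.5, 2], "delta_rot": [0, 0, 0], "grip": 80},
  {"linear": [-3.2, -32, 2], "delta_rot": [0, 0, 0], "grip": 80},
  {"linear": [-3.6, -36.5, 2], "delta_rot": [0, 0, 0], "grip": 80},
  {"linear": [-4, -41, 2], "delta_rot": [0, 0, 0], "grip": 80},
])

```text
time: 14.65
ee_pos: [0.464, -0.1607, 0.1426]
tcp_rot: [180.0, 0.0, 45.0]
wrist_force: [2.0, -0.6, -0.5]
opening: 0.0585
grasp_force: 0.0
```

>>> play_rows([
  {"linear": [-0.4, -4.5, 0], "delta_rot": [0, 0, 0], "grip": 80},
  {"linear": [-0.8, -9, 0], "delta_rot": [0, 0, 0], "grip": 80},
  {"linear": [-1.2, -12.5, 0], "delta_rot": [0, 0, 0], "grip": 80},
  {"linear": [-1.2, -13.4, 0], "delta_rot": [0, 0, 0], "grip": 80},
  {"linear": [-1.2, -13.4, -2], "delta_rot": [0, 0, 0], "grip": 80},
  {"linear": [-1.2, -13.4, -4], "delta_rot": [0, 0, 0], "grip": 80},
  {"linear": [-1.2, -13.4, -6], "delta_rot": [0, 0, 0], "grip": 80},
  {"linear": [-1.2, -13.4, -7.4], "delta_rot": [0, 0, 0], "grip": 80},
  {"linear": [-1.2, -13.4, -7.9], "delta_rot": [0, 0, 0], "grip": 80},
  {"linear": [-1.2, -13.4, -7.9], "delta_rot": [0, 0, 0], "grip": 80},
])

```text
time: 15.65
ee_pos: [0.4527, -0.2921, 0.063]
tcp_rot: [-179.9, 0.0, 45.0]
wrist_force: [-0.4, 0.2, 0.1]
opening: 0.0585
grasp_force: 0.0
```

>>> play_rows([
  {"linear": [0, 0, 0], "delta_rot": [0, 0, 0], "grip": 90},
  {"linear": [0, 0, 0], "delta_rot": [0, 0, 0], "grip": 105},
  {"linear": [0, 0, 0], "delta_rot": [0, 0, 0], "grip": 120},
  {"linear": [0, 0, 0], "delta_rot": [0, 0, 0], "grip": 135},
  {"linear": [0, 0, 0], "delta_rot": [0, 0, 0], "grip": 150},
  {"linear": [0, 0, 0], "delta_rot": [0, 0, 0], "grip": 255},
  {"linear": [0, 0, 0], "delta_rot": [0, 0, 0], "grip": 255},
])

```text
time: 16.35
ee_pos: [0.4533, -0.2927, 0.0642]
tcp_rot: [179.9, -0.0, 45.0]
wrist_force: [-1.3, 0.3, 6.5]
opening: 0.0378
grasp_force: 40.0
```

>>> play_rows([
  {"linear": [0, 0, 0.1], "delta_rot": [0, 0, 0], "grip": 255},
  {"linear": [0, 0, 0.3], "delta_rot": [0, 0, 0], "grip": 255},
  {"linear": [0, 0, 0.8], "delta_rot": [0, 0, 0], "grip": 255},
  {"linear": [0, 0, 2], "delta_rot": [0, 0, 0], "grip": 255},
  {"linear": [0, 0, 4], "delta_rot": [0, 0, 0], "grip": 255},
  {"linear": [0, 0, 6], "delta_rot": [0, 0, 0], "grip": 255},
  {"linear": [0, 0, 8], "delta_rot": [0, 0, 0], "grip": 255},
  {"linear": [0, 0, 9], "delta_rot": [0, 0, 0], "grip": 255},
  {"linear": [0, 0, 9], "delta_rot": [0, 0, 0], "grip": 255},
])

```text
time: 17.25
ee_pos: [0.4537, -0.2929, 0.1552]
tcp_rot: [179.8, -0.0, 45.0]
wrist_force: [0.5, -0.6, -1.0]
opening: 0.0376
grasp_force: 40.2
```

```bash
python3 st.py; python3 - <<'E'
from h import *
p=bot.camera("wrist"); W=cloud(p); e=np.array(bot.get_obs()["ee_pos"]); m=(np.hypot(W[...,0]-e[0],W[...,1]-e[1])<.0185)&(abs(W[...,2]-e[2]-.013)<.004); q=W[m]
print(e.round(4),m.sum(),cv2.minEnclosingCircle(q[:,:2].astype(np.float32)*1000),np.percentile(q[:,2]-e[2],[10,50,90]))
E
```

```text
[ 0.4533 -0.2927  0.1538] 17.3
0.062 3010 ((452.5693664550781, -292.88446044921875), 24.81494140625) 0.06197421047558903
0.02 945 ((452.6738586425781, -293.0360412597656), 30.938180923461914) 0.020014232471823414
0.024 195 ((461.7918395996094, -285.053466796875), 21.770877838134766) 0.024109012688423304
[ 0.4529 -0.2925  0.1528] 3895 ((452.923828125, -292.4759826660156), 18.49835205078125) [0.01168433 0.01267535 0.01347475]
```

View pics/st.png

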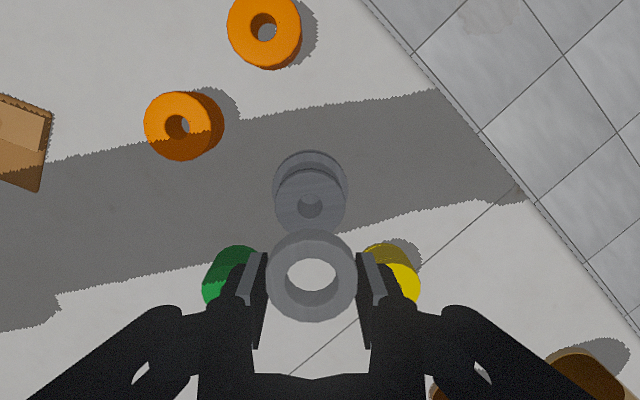

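The ring is held level at (312,278), its underside 1.3 mm below the TCP. The barrel on the base is undisturbed at (310,200). Carrying it to the pin seat.

>>> play_rows([
  {"linear": [0.3, 2, 0], "delta_rot": [0, 0, 0], "grip": 255},
  {"linear": [0.6, 6, 0], "delta_rot": [0, 0, 0], "grip": 255},
  {"linear": [1, 10.5, 0], "delta_rot": [0, 0, 0], "grip": 255},
  {"linear": [1.5, 15, 0], "delta_rot": [0, 0, 0], "grip": 255},
  {"linear": [2, 19.5, 0], "delta_rot": [0, 0, 0], "grip": 255},
  {"linear": [2.4, 24, 0], "delta_rot": [0, 0, 0], "grip": 255},
  {"linear": [2.8, 28.5, 0], "delta_rot": [0, 0, 0], "grip": 255},
  {"linear": [3.2, 33, 0], "delta_rot": [0, 0, 0], "grip": 255},
  {"linear": [3.6, 37.5, 0], "delta_rot": [0, 0, 0], "grip": 255},
  {"linear": [4, 42, 0], "delta_rot": [0, 0, 0], "grip": 255},
])

```text
time: 18.35
ee_pos: [0.4923, 0.1293, 0.1521]
tcp_rot: [-180.0, 0.1, 45.0]
wrist_force: [1.5, -0.3, -1.0]
opening: 0.0384
grasp_force: 40.3
```

>>> play_rows([
  {"linear": [0.4, 4.5, 0], "delta_rot": [0, 0, 0], "grip": 255},
  {"linear": [0.8, 9, 0], "delta_rot": [0, 0, 0], "grip": 255},
  {"linear": [1, 13.5, 0], "delta_rot": [0, 0, 0], "grip": 255},
  {"linear": [1.2, 17.5, 0], "delta_rot": [0, 0, 0], "grip": 255},
  {"linear": [1.4, 20.2, 0], "delta_rot": [0, 0, 0], "grip": 255},
  {"linear": [1.5, 21.2, -2], "delta_rot": [0, 0, 0], "grip": 255},
  {"linear": [1.5, 21.2, -4.5], "delta_rot": [0, 0, 0], "grip": 255},
  {"linear": [1.5, 21.2, -7], "delta_rot": [0, 0, 0], "grip": 255},
  {"linear": [1.5, 21.2, -8.5], "delta_rot": [0, 0, 0], "grip": 255},
  {"linear": [1.5, 21.2, -8.5], "delta_rot": [0, 0, 0], "grip": 255},
])

```text
time: 19.35
ee_pos: [0.5065, 0.3385, 0.0651]
tcp_rot: [-179.9, 0.3, 45.0]
wrist_force: [0.5, -0.2, -1.0]
opening: 0.0378
grasp_force: 40.3
```

>>> play_rows([
  {"linear": [0, 0, -1], "delta_rot": [0, 0, 0], "grip": 255},
  {"linear": [0, 0, -2], "delta_rot": [0, 0, 0], "grip": 255},
  {"linear": [0, 0, -2.5], "delta_rot": [0, 0, 0], "grip": 255},
  {"linear": [0, 0, -2.5], "delta_rot": [0, 0, 0], "grip": 255},
])

```text
time: 19.75
ee_pos: [0.5078, 0.3392, 0.0426]
tcp_rot: [-180.0, 0.0, 45.0]
wrist_force: [-0.2, 0.3, -1.7]
opening: 0.0376
grasp_force: 40.3
```

>>> play_rows([
  {"linear": [0, 0, -0.6], "delta_rot": [0, 0, 0], "grip": 255},
  {"linear": [0, 0, -1.2], "delta_rot": [0, 0, 0], "grip": 255},
  {"linear": [0, 0, -1.8], "delta_rot": [0, 0, 0], "grip": 255},
  {"linear": [0, 0, -2.3], "delta_rot": [0, 0, 0], "grip": 255},
  {"linear": [0, 0, -2.45], "delta_rot": [0, 0, 0], "grip": 255},
  {"linear": [0, 0, -2.5], "delta_rot": [0, 0, 0], "grip": 255},
  {"linear": [0, 0, -2.55], "delta_rot": [0, 0, 0], "grip": 255},
  {"linear": [0, 0, -2.6], "delta_rot": [0, 0, 0], "grip": 255},
  {"linear": [0, 0, -2.6], "delta_rot": [0, 0, 0], "grip": 255},
])

```text
time: 20.65
ee_pos: [0.5081, 0.3396, 0.0174]
tcp_rot: [180.0, -0.0, 45.0]
wrist_force: [-0.0, 1.0, 0.5]
opening: 0.0379
grasp_force: 40.3
```

>>> play_rows([
  {"linear": [0, 0, -0.05], "delta_rot": [0, 0, 0], "grip": 255},
  {"linear": [0, 0, -0.1], "delta_rot": [0, 0, 0], "grip": 255},
  {"linear": [0, 0, -0.1], "delta_rot": [0, 0, 0], "grip": 255},
])

```text
time: 20.95
ee_pos: [0.5081, 0.3396, 0.0172]
tcp_rot: [180.0, -0.0, 45.0]
wrist_force: [-2.4, -1.3, 5.9]
opening: 0.0376
grasp_force: 40.9
```

>>> play_rows([
  {"linear": [0, 0, -0.1], "delta_rot": [0, 0, 0], "grip": 140},
  {"linear": [0, 0, -0.1], "delta_rot": [0, 0, 0], "grip": 125},
  {"linear": [0, 0, -0.1], "delta_rot": [0, 0, 0], "grip": 110},
  {"linear": [0, 0, -0.1], "delta_rot": [0, 0, 0], "grip": 95},
  {"linear": [0, 0, -0.1], "delta_rot": [0, 0, 0], "grip": 80},
  {"linear": [0, 0, 0.5], "delta_rot": [0, 0, 0], "grip": 80},
  {"linear": [0, 0, 2], "delta_rot": [0, 0, 0], "grip": 60},
  {"linear": [0, 0, 5], "delta_rot": [0, 0, 0], "grip": 50},
  {"linear": [0, 0, 9], "delta_rot": [0, 0, 0], "grip": 50},
  {"linear": [0, 0, 12], "delta_rot": [0, 0, 0], "grip": 50},
])

```text
time: 21.95
ee_pos: [0.5083, 0.3397, 0.1402]
tcp_rot: [180.0, -0.2, 45.0]
wrist_force: [0.5, 0.8, -0.8]
opening: 0.0686
grasp_force: 0.0
```

```bash
cat > chk.py <<'E'
from h import *
import sys
p=bot.camera("wrist"); W=cloud(p); o=bot.get_obs(); print(np.round(o["ee_pos"],4),o["time"],o["opening"])
x,y,z,r=map(float,sys.argv[1:5])
m=(np.hypot(W[...,0]-x,W[...,1]-y)<r)&(abs(W[...,2]-z)<.005); q=W[m]
print(m.sum(),cv2.minEnclosingCircle(q[:,:2].astype(np.float32)*1000),np.percentile(q[:,2],[5,50,95]))
A=np.c_[q[:,:2]-[x,y],np.ones(len(q))]; print("slope",np.linalg.lstsq(A,q[:,2],rcond=None)[0].round(4))
E
python3 chk.py .5078 .339 .029 .021
```

```text
[0.5097 0.3406 0.1454] 22.0 0.0688107938417928
1737 ((507.896240234375, 339.052734375), 19.92715835571289) [0.02586636 0.02881553 0.03017966]
slope [-0.0035 -0.0056  0.0286]
```

The ring is flat on its seat, with its top at 0.029 and centred. Now the barrel.

>>> play_rows([
  {"linear": [0, -2, 0], "delta_rot": [0, 0, 0], "grip": 50},
  {"linear": [-0.5, -6, 0], "delta_rot": [0, 0, 0], "grip": 50},
  {"linear": [-1, -10.5, 0], "delta_rot": [0, 0, 0], "grip": 50},
  {"linear": [-1.5, -15, 0], "delta_rot": [0, 0, 0], "grip": 50},
  {"linear": [-2, -19.5, 0], "delta_rot": [0, 0, 0], "grip": 50},
  {"linear": [-2.4, -24, 0], "delta_rot": [0, 0, 0], "grip": 50},
  {"linear": [-2.8, -28.5, 0], "delta_rot": [0, 0, 0], "grip": 50},
  {"linear": [-3.2, -33, 0], "delta_rot": [0, 0, 0], "grip": 50},
  {"linear": [-3.6, -37.5, 0], "delta_rot": [0, 0, 0], "grip": 50},
  {"linear": [-4, -42, 0], "delta_rot": [0, 0, 0], "grip": 50},
])

```text
time: 23.0
ee_pos: [0.4677, -0.0822, 0.1377]
tcp_rot: [179.9, -0.1, 45.0]
wrist_force: [1.1, -0.4, -0.0]
opening: 0.0685
grasp_force: 0.0
```

>>> play_rows([
  {"linear": [-0.4, -4.5, 0], "delta_rot": [0, 0, 0], "grip": 50},
  {"linear": [-0.8, -9, 0], "delta_rot": [0, 0, 0], "grip": 50},
  {"linear": [-1.2, -13.5, 0], "delta_rot": [0, 0, 0], "grip": 50},
  {"linear": [-1.4, -18, 0], "delta_rot": [0, 0, 0], "grip": 50},
  {"linear": [-1.5, -21.2, 0], "delta_rot": [0, 0, 0], "grip": 50},
  {"linear": [-1.5, -21.2, -1], "delta_rot": [0, 0, 0], "grip": 50},
  {"linear": [-1.5, -21.2, -3], "delta_rot": [0, 0, 0], "grip": 50},
  {"linear": [-1.5, -21.2, -5], "delta_rot": [0, 0, 0], "grip": 50},
  {"linear": [-1.5, -21.2, -5], "delta_rot": [0, 0, 0], "grip": 50},
])

```text
time: 23.9
ee_pos: [0.4519, -0.2913, 0.0843]
tcp_rot: [-179.8, 0.0, 45.0]
wrist_force: [-0.1, -0.1, 0.3]
opening: 0.0688
grasp_force: 0.0
```

>>> play_rows([
  {"linear": [0, 0, -1.5], "delta_rot": [0, 0, 0], "grip": 50},
  {"linear": [0, 0, -3], "delta_rot": [0, 0, 0], "grip": 50},
  {"linear": [0, 0, -4.5], "delta_rot": [0, 0, 0], "grip": 50},
  {"linear": [0, 0, -5.2], "delta_rot": [0, 0, 0], "grip": 50},
  {"linear": [0, 0, -5.3], "delta_rot": [0, 0, 0], "grip": 50},
  {"linear": [0, 0, -5.3], "delta_rot": [0, 0, 0], "grip": 75},
  {"linear": [0, 0, -5.3], "delta_rot": [0, 0, 0], "grip": 95},
  {"linear": [0, 0, -5.3], "delta_rot": [0, 0, 0], "grip": 115},
  {"linear": [0, 0, -5.3], "delta_rot": [0, 0, 0], "grip": 255},
  {"linear": [0, 0, -5.3], "delta_rot": [0, 0, 0], "grip": 255},
], force=70)

```text
time: 24.9
ee_pos: [0.4534, -0.2927, 0.0345]
tcp_rot: [179.9, -0.0, 45.0]
wrist_force: [-1.7, 0.8, 6.2]
opening: 0.0481
grasp_force: 71.0
```

>>> play_rows([
  {"linear": [0, 0, 0], "delta_rot": [0, 0, 0], "grip": 255},
  {"linear": [0, 0, 0.2], "delta_rot": [0, 0, 0], "grip": 255},
  {"linear": [0, 0, 0.5], "delta_rot": [0, 0, 0], "grip": 255},
  {"linear": [0, 0, 1], "delta_rot": [0, 0, 0], "grip": 255},
  {"linear": [0, 0, 1.5], "delta_rot": [0, 0, 0], "grip": 255},
  {"linear": [0, 0, 1.5], "delta_rot": [0, 0, 0], "grip": 255},
])

```text
time: 25.5
ee_pos: [0.4534, -0.2928, 0.0492]
tcp_rot: [179.9, -0.0, 45.0]
wrist_force: [0.5, 0.3, -5.0]
opening: 0.0484
grasp_force: 72.8
```

```bash
python3 chk.py .4528 -.2929 .077 .024
```

```text
[ 0.4533 -0.2927  0.0488] 25.55 0.04825513322107482
10318 ((452.7996520996094, -292.9001770019531), 23.999948501586914) [0.07543537 0.07665219 0.07758036]
slope [ 0.001  -0.0006  0.0766]
```

The barrel is held level, its underside 14.2 mm below the TCP. Carrying it to the smaller recess.

>>> play_rows([
  {"linear": [0, 0, 2], "delta_rot": [0, 0, 0], "grip": 255},
  {"linear": [0, 0, 5], "delta_rot": [0, 0, 0], "grip": 255},
  {"linear": [0, 1, 8], "delta_rot": [0, 0, 0], "grip": 255},
  {"linear": [0, 4, 9], "delta_rot": [0, 0, 0], "grip": 255},
  {"linear": [-0.5, 8.5, 9], "delta_rot": [0, 0, 0], "grip": 255},
  {"linear": [-1, 13, 9], "delta_rot": [0, 0, 0], "grip": 255},
  {"linear": [-1.5, 17.5, 9], "delta_rot": [0, 0, 0], "grip": 255},
  {"linear": [-2, 22, 9], "delta_rot": [0, 0, 0], "grip": 255},
  {"linear": [-2.5, 26.5, 9], "delta_rot": [0, 0, 0], "grip": 255},
  {"linear": [-3, 31, 9], "delta_rot": [0, 0, 0], "grip": 255},
])

```text
time: 26.55
ee_pos: [0.4224, 0.0191, 0.1383]
tcp_rot: [180.0, -0.0, 45.0]
wrist_force: [0.6, -0.1, -4.5]
opening: 0.0483
grasp_force: 74.0
```

>>> play_rows([
  {"linear": [-0.2, 4.5, 0], "delta_rot": [0, 0, 0], "grip": 255},
  {"linear": [-0.4, 9, 0], "delta_rot": [0, 0, 0], "grip": 255},
  {"linear": [-0.5, 13.5, 0], "delta_rot": [0, 0, 0], "grip": 255},
  {"linear": [-0.6, 18, 0], "delta_rot": [0, 0, 0], "grip": 255},
  {"linear": [-0.6, 21.5, 0], "delta_rot": [0, 0, 0], "grip": 255},
  {"linear": [-0.6, 23.7, 0], "delta_rot": [0, 0, 0], "grip": 255},
  {"linear": [-0.6, 23.7, -2], "delta_rot": [0, 0, 0], "grip": 255},
  {"linear": [-0.6, 23.7, -5], "delta_rot": [0, 0, 0], "grip": 255},
  {"linear": [-0.6, 23.7, -7.5], "delta_rot": [0, 0, 0], "grip": 255},
  {"linear": [-0.6, 23.7, -7.5], "delta_rot": [0, 0, 0], "grip": 255},
])

```text
time: 27.55
ee_pos: [0.4149, 0.2534, 0.0598]
tcp_rot: [-179.9, 0.3, 45.0]
wrist_force: [-0.3, -0.8, -4.8]
opening: 0.048
grasp_force: 74.1
```

>>> play_rows([
  {"linear": [0, 0, 0], "delta_rot": [0, 0, 0], "grip": 255},
  {"linear": [0, 0, 0], "delta_rot": [0, 0, 0], "grip": 255},
])

```text
time: 27.75
ee_pos: [0.4178, 0.2549, 0.065]
tcp_rot: [180.0, -0.1, 45.0]
wrist_force: [-0.0, -0.4, -4.5]
opening: 0.048
grasp_force: 74.3
```

```bash
python3 chk.py .417 .2543 .091 .024; python3 chk.py .417 .2543 .021 .043
```

```text
[0.4179 0.2549 0.065 ] 27.8 0.04816242630215331
10277 ((417.0004577636719, 254.30177307128906), 23.99639320373535) [0.09118656 0.09247674 0.09341417]
slope [0.0063 0.005  0.0923]
[0.4178 0.2549 0.0649] 27.85 0.04797241833770837
5502 ((417.0872802734375, 255.19390869140625), 42.28453826904297) [0.01941823 0.0209241  0.02200708]
slope [-0.0028 -0.0041  0.0209]
```

>>> play_rows([
  {"linear": [0, 0, -0.8], "delta_rot": [0, 0, 0], "grip": 255},
  {"linear": [0, 0, -1.6], "delta_rot": [0, 0, 0], "grip": 255},
  {"linear": [0, 0, -2.4], "delta_rot": [0, 0, 0], "grip": 255},
  {"linear": [0, 0, -3], "delta_rot": [0, 0, 0], "grip": 255},
  {"linear": [0, 0, -3.3], "delta_rot": [0, 0, 0], "grip": 255},
  {"linear": [0, 0, -3.4], "delta_rot": [0, 0, 0], "grip": 255},
  {"linear": [0, 0, -3.45], "delta_rot": [0, 0, 0], "grip": 255},
  {"linear": [0, 0, -3.5], "delta_rot": [0, 0, 0], "grip": 255},
  {"linear": [0, 0, -3.5], "delta_rot": [0, 0, 0], "grip": 255},
])

```text
time: 28.75
ee_pos: [0.4171, 0.2546, 0.0285]
tcp_rot: [180.0, -0.0, 45.0]
wrist_force: [0.6, -0.1, -5.1]
opening: 0.048
grasp_force: 74.3
```

>>> play_rows([
  {"linear": [0, 0, -0.05], "delta_rot": [0, 0, 0], "grip": 255},
  {"linear": [0, 0, -0.1], "delta_rot": [0, 0, 0], "grip": 255},
  {"linear": [0, 0, -0.1], "delta_rot": [0, 0, 0], "grip": 255},
])

```text
time: 29.05
ee_pos: [0.4171, 0.2546, 0.0276]
tcp_rot: [180.0, -0.0, 45.0]
wrist_force: [-0.4, -0.6, -2.5]
opening: 0.0483
grasp_force: 74.5
```

>>> play_rows([
  {"linear": [0, 0, -0.05], "delta_rot": [0, 0, 0], "grip": 255},
  {"linear": [0, 0, -0.1], "delta_rot": [0, 0, 0], "grip": 255},
  {"linear": [0, 0, -0.1], "delta_rot": [0, 0, 0], "grip": 255},
])

```text
time: 29.35
ee_pos: [0.4172, 0.2546, 0.0275]
tcp_rot: [180.0, -0.1, 45.0]
wrist_force: [-4.1, -3.1, 7.6]
opening: 0.0483
grasp_force: 75.7
```

>>> play_rows([
  {"linear": [0, 0, -0.1], "delta_rot": [0, 0, 0], "grip": 108},
  {"linear": [0, 0, -0.1], "delta_rot": [0, 0, 0], "grip": 95},
  {"linear": [0, 0, -0.1], "delta_rot": [0, 0, 0], "grip": 80},
  {"linear": [0, 0, -0.1], "delta_rot": [0, 0, 0], "grip": 65},
  {"linear": [0, 0, 0], "delta_rot": [0, 0, 0], "grip": 50},
  {"linear": [0, 0, 0.5], "delta_rot": [0, 0, 0], "grip": 50},
  {"linear": [0, 0, 2], "delta_rot": [0, 0, 0], "grip": 50},
  {"linear": [0, 0, 5], "delta_rot": [0, 0, 0], "grip": 50},
  {"linear": [0, 0, 9], "delta_rot": [0, 0, 0], "grip": 20},
  {"linear": [0, 0, 11], "delta_rot": [0, 0, 0], "grip": 0},
])

```text
time: 30.35
ee_pos: [0.4178, 0.255, 0.1409]
tcp_rot: [179.9, -0.2, 45.0]
wrist_force: [-0.2, 0.3, 0.1]
opening: 0.0852
grasp_force: 0.0
```

```bash
python3 chk.py .417 .2543 .055 .026
```

```text
[0.4186 0.2555 0.1432] 30.4 0.08529710081472285
3612 ((417.0649719238281, 254.01625061035156), 25.193950653076172) [0.05340038 0.05494978 0.05604314]
slope [-0.0063 -0.0057  0.0549]
```

The barrel is seated, with its top at 0.055. Before gripping the base I check how far the finger tips stand behind the TCP at this opening.

>>> play_rows([
  {"linear": [0.3, -4, 0], "delta_rot": [0, 0, 0], "grip": 66},
  {"linear": [0.6, -8.5, 0], "delta_rot": [0, 0, 0], "grip": 66},
  {"linear": [1, -13, 0], "delta_rot": [0, 0, 0], "grip": 66},
  {"linear": [1.4, -17.5, 0], "delta_rot": [0, 0, 0], "grip": 66},
  {"linear": [1.8, -22, 0], "delta_rot": [0, 0, 0], "grip": 66},
  {"linear": [2.2, -26.5, 0], "delta_rot": [0, 0, 0], "grip": 66},
  {"linear": [2.5, -31, 0], "delta_rot": [0, 0, 0], "grip": 66},
  {"linear": [2.8, -34, 0], "delta_rot": [0, 0, 0], "grip": 66},
  {"linear": [2.8, -34, 0], "delta_rot": [0, 0, 0], "grip": 66},
  {"linear": [2.8, -34, 0], "delta_rot": [0, 0, 0], "grip": 66},
])

```text
time: 31.4
ee_pos: [0.445, -0.0859, 0.137]
tcp_rot: [180.0, -0.0, 44.9]
wrist_force: [0.4, 0.5, -0.2]
opening: 0.0636
grasp_force: 0.0
```

```bash
python3 - <<'E'
from h import *
from scipy.spatial.transform import Rotation as R
p=bot.camera("wrist"); W=cloud(p); o=bot.get_obs(); print(o["ee_pos"],o["opening"])
L=(W-o["ee_pos"])@R.from_euler("xyz",o["tcp_rot"],degrees=True).as_matrix()
for s in(1,-1):
    m=(abs(L[...,0])<.03)&(s*L[...,1]>.01)&(s*L[...,1]<.065)&(L[...,2]<.03)&(L[...,2]>-.06)
    q=L[m]; q=q[q[:,2]<.02]; t=q[:,2]; print(s,len(q),np.percentile(t,[50,90,98,100]).round(4),np.median(q[t>np.percentile(t,95)],0).round(4))
E
```

```text
[ 0.44500574 -0.08524823  0.13685076] 0.06361900864917773
1 6254 [-0.0499 -0.0195 -0.0108 -0.0054] [ 0.0033  0.0319 -0.0114]
-1 6293 [-0.0504 -0.0196 -0.0108 -0.0056] [ 0.004  -0.0315 -0.0116]
```

The tip sits 5.5 mm behind the TCP at 63 mm opening, as modelled. Approaching the base.

>>> play_rows([
  {"linear": [0.2, -4, 0], "delta_rot": [0, 0, 0], "grip": 15},
  {"linear": [0.4, -8.5, 0], "delta_rot": [0, 0, 0], "grip": 15},
  {"linear": [0.6, -13, 0], "delta_rot": [0, 0, 0], "grip": 15},
  {"linear": [0.8, -17.5, 0], "delta_rot": [0, 0, 0], "grip": 15},
  {"linear": [0.8, -20.7, 0], "delta_rot": [0, 0, 0], "grip": 15},
  {"linear": [0.8, -20.7, -2], "delta_rot": [0, 0, 0], "grip": 15},
  {"linear": [0.8, -20.7, -5], "delta_rot": [0, 0, 0], "grip": 15},
  {"linear": [0.8, -20.7, -7], "delta_rot": [0, 0, 0], "grip": 15},
  {"linear": [0.8, -20.7, -7], "delta_rot": [0, 0, 0], "grip": 15},
  {"linear": [0.8, -20.7, -7], "delta_rot": [0, 0, 0], "grip": 15},
])

```text
time: 32.45
ee_pos: [0.4535, -0.2915, 0.067]
tcp_rot: [-180.0, -0.0, 45.1]
wrist_force: [0.7, 0.4, 0.5]
opening: 0.0805
grasp_force: 0.0
```

```bash
python3 chk.py .4527 -.293 .020 .033
```

```text
[ 0.4539 -0.292   0.0678] 32.5 0.08066154447228271
8616 ((452.2319030761719, -292.9464416503906), 31.34197425842285) [0.0190125  0.02021255 0.0243041 ]
slope [-0.0063 -0.008   0.0207]
```

>>> play_rows([
  {"linear": [0, 0, -1.5], "delta_rot": [0, 0, 0], "grip": 15},
  {"linear": [0, 0, -3], "delta_rot": [0, 0, 0], "grip": 15},
  {"linear": [0, 0, -4.5], "delta_rot": [0, 0, 0], "grip": 15},
  {"linear": [0, 0, -5.5], "delta_rot": [0, 0, 0], "grip": 15},
  {"linear": [0, 0, -5.9], "delta_rot": [0, 0, 0], "grip": 15},
  {"linear": [0, 0, -6], "delta_rot": [0, 0, 0], "grip": 15},
  {"linear": [0, 0, -6], "delta_rot": [0, 0, 0], "grip": 40},
  {"linear": [0, 0, -6], "delta_rot": [0, 0, 0], "grip": 60},
  {"linear": [0, 0, -6], "delta_rot": [0, 0, 0], "grip": 75},
  {"linear": [0, 0, -6], "delta_rot": [0, 0, 0], "grip": 75},
], force=80)

```text
time: 33.5
ee_pos: [0.4533, -0.2927, 0.007]
tcp_rot: [179.9, -0.0, 45.0]
wrist_force: [-0.9, 0.2, 4.1]
opening: 0.0607
grasp_force: 8.4
```

>>> play_rows([
  {"linear": [0, 0, 0], "delta_rot": [0, 0, 0], "grip": 255},
  {"linear": [0, 0, 0], "delta_rot": [0, 0, 0], "grip": 255},
  {"linear": [0, 0, 0.1], "delta_rot": [0, 0, 0], "grip": 255},
  {"linear": [0, 0, 0.3], "delta_rot": [0, 0, 0], "grip": 255},
  {"linear": [0, 0, 0.6], "delta_rot": [0, 0, 0], "grip": 255},
  {"linear": [0, 0, 1], "delta_rot": [0, 0, 0], "grip": 255},
  {"linear": [0, 0, 1], "delta_rot": [0, 0, 0], "grip": 255},
])

```text
time: 34.2
ee_pos: [0.4532, -0.2926, 0.0166]
tcp_rot: [180.0, -0.0, 45.0]
wrist_force: [0.7, -0.0, -4.6]
opening: 0.0572
grasp_force: 86.0
```

```bash
python3 chk.py .4527 -.293 .030 .028
```

```text
[ 0.4531 -0.2926  0.0164] 34.25 0.05736295648129336
12838 ((452.6994323730469, -292.9991760253906), 27.99802017211914) [0.02786089 0.02894892 0.03313823]
slope [-0.0055 -0.0063  0.0296]
```

The base is held nearly level, its underside 7.4 mm below the TCP. Carrying it to the larger recess.

>>> play_rows([
  {"linear": [0, 0, 1.5], "delta_rot": [0, 0, 0], "grip": 255},
  {"linear": [0, 0, 4], "delta_rot": [0, 0, 0], "grip": 255},
  {"linear": [0, 0, 7], "delta_rot": [0, 0, 0], "grip": 255},
  {"linear": [0, 1.5, 9.5], "delta_rot": [0, 0, 0], "grip": 255},
  {"linear": [-0.3, 5, 10], "delta_rot": [0, 0, 0], "grip": 255},
  {"linear": [-0.6, 9, 10], "delta_rot": [0, 0, 0], "grip": 255},
  {"linear": [-1, 13.5, 10], "delta_rot": [0, 0, 0], "grip": 255},
  {"linear": [-1.3, 18, 10], "delta_rot": [0, 0, 0], "grip": 255},
  {"linear": [-1.6, 22.5, 10], "delta_rot": [0, 0, 0], "grip": 255},
  {"linear": [-1.9, 27, 10], "delta_rot": [0, 0, 0], "grip": 255},
])

```text
time: 35.25
ee_pos: [0.4336, -0.0209, 0.1176]
tcp_rot: [179.9, -0.1, 45.0]
wrist_force: [0.9, 0.4, -5.2]
opening: 0.0571
grasp_force: 87.1
```

>>> play_rows([
  {"linear": [-0.2, 4.5, 0], "delta_rot": [0, 0, 0], "grip": 255},
  {"linear": [-0.4, 9, 0], "delta_rot": [0, 0, 0], "grip": 255},
  {"linear": [-0.6, 13.5, 0], "delta_rot": [0, 0, 0], "grip": 255},
  {"linear": [-0.8, 18, 0], "delta_rot": [0, 0, 0], "grip": 255},
  {"linear": [-1, 22.5, 0], "delta_rot": [0, 0, 0], "grip": 255},
  {"linear": [-1.1, 27, 0], "delta_rot": [0, 0, 0], "grip": 255},
  {"linear": [-1.2, 31, 0], "delta_rot": [0, 0, 0], "grip": 255},
  {"linear": [-1.3, 34.5, 0], "delta_rot": [0, 0, 0], "grip": 255},
  {"linear": [-1.4, 36.5, 0], "delta_rot": [0, 0, 0], "grip": 255},
  {"linear": [-1.4, 36.5, 0], "delta_rot": [0, 0, 0], "grip": 255},
])

```text
time: 36.25
ee_pos: [0.4196, 0.3449, 0.1169]
tcp_rot: [-180.0, -0.0, 45.2]
wrist_force: [0.9, -0.6, -5.0]
opening: 0.0573
grasp_force: 87.1
```

>>> play_rows([
  {"linear": [0, 0, -1], "delta_rot": [0, 0, 0], "grip": 255},
  {"linear": [0, 0, -3], "delta_rot": [0, 0, 0], "grip": 255},
  {"linear": [0, 0, -5], "delta_rot": [0, 0, 0], "grip": 255},
  {"linear": [0, 0, -6], "delta_rot": [0, 0, 0], "grip": 255},
  {"linear": [0, 0, -6], "delta_rot": [0, 0, 0], "grip": 255},
  {"linear": [0, 0, -6], "delta_rot": [0, 0, 0], "grip": 255},
])

```text
time: 36.85
ee_pos: [0.4203, 0.3422, 0.057]
tcp_rot: [180.0, -0.0, 45.0]
wrist_force: [1.1, -0.6, -4.4]
opening: 0.0572
grasp_force: 87.1
```

```bash
python3 chk.py .4202 .3423 .069 .028; python3 - <<'E'
from h import *
p=bot.camera("wrist");save(p,"b1.png"); W=cloud(p)
for h,r in((.021,.044),):
    m=(abs(W[...,2]-h)<.002)&(np.hypot(W[...,0]-.4202,W[...,1]-.3423)<r);q=W[m];print(m.sum(),cv2.minEnclosingCircle(q[:,:2].astype(np.float32)*1000))
m=(abs(W[...,2]-.0685)<.004)&(np.hypot(W[...,0]-.4202,W[...,1]-.3423)<.034);q=W[m];print(m.sum(),cv2.minEnclosingCircle(q[:,:2].astype(np.float32)*1000))
E
```

```text
[0.4205 0.3425 0.0574] 36.9 0.05687227774685022
12782 ((420.2038269042969, 342.29583740234375), 27.99608039855957) [0.06816216 0.06921063 0.07334032]
slope [-0.0069 -0.0081  0.0699]
3009 ((419.82037353515625, 343.02947998046875), 42.14255905151367)
13150 ((421.3446960449219, 343.4720458984375), 33.501461029052734)
```

View pics/b1.png

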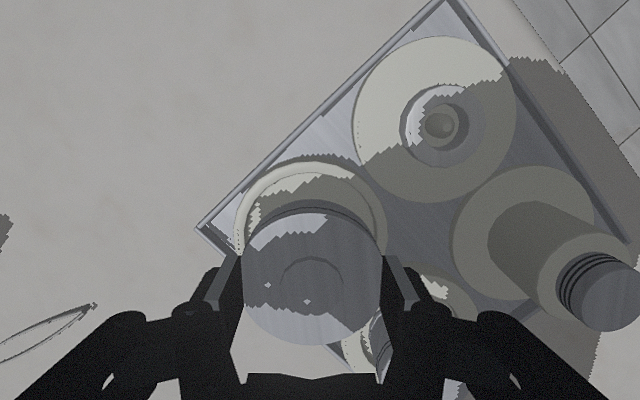

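The base at (312,275) is above the larger recess rim at (312,215). The ring at (438,125) and the ram at (600,290) are seated. Lowering.

>>> play_rows([
  {"linear": [0, 0, -0.7], "delta_rot": [0, 0, 0], "grip": 255},
  {"linear": [0, 0, -1.4], "delta_rot": [0, 0, 0], "grip": 255},
  {"linear": [0, 0, -2.1], "delta_rot": [0, 0, 0], "grip": 255},
  {"linear": [0, 0, -2.7], "delta_rot": [0, 0, 0], "grip": 255},
  {"linear": [0, 0, -3.1], "delta_rot": [0, 0, 0], "grip": 255},
  {"linear": [0, 0, -3.3], "delta_rot": [0, 0, 0], "grip": 255},
  {"linear": [0, 0, -3.4], "delta_rot": [0, 0, 0], "grip": 255},
  {"linear": [0, 0, -3.45], "delta_rot": [0, 0, 0], "grip": 255},
  {"linear": [0, 0, -3.45], "delta_rot": [0, 0, 0], "grip": 255},
])

```text
time: 37.85
ee_pos: [0.4201, 0.3426, 0.022]
tcp_rot: [180.0, -0.0, 45.0]
wrist_force: [-1.1, -0.4, -4.7]
opening: 0.0572
grasp_force: 87.1
```

>>> play_rows([
  {"linear": [0, 0, -0.05], "delta_rot": [0, 0, 0], "grip": 255},
  {"linear": [0, 0, -0.1], "delta_rot": [0, 0, 0], "grip": 255},
  {"linear": [0, 0, -0.1], "delta_rot": [0, 0, 0], "grip": 255},
])

```text
time: 38.15
ee_pos: [0.4201, 0.3426, 0.021]
tcp_rot: [180.0, -0.0, 45.0]
wrist_force: [-0.7, -1.0, -2.9]
opening: 0.0569
grasp_force: 87.4
```

>>> play_rows([
  {"linear": [0, 0, -0.05], "delta_rot": [0, 0, 0], "grip": 255},
  {"linear": [0, 0, -0.1], "delta_rot": [0, 0, 0], "grip": 255},
  {"linear": [0, 0, -0.1], "delta_rot": [0, 0, 0], "grip": 255},
])

```text
time: 38.45
ee_pos: [0.4201, 0.3426, 0.021]
tcp_rot: [180.0, -0.1, 45.0]
wrist_force: [-3.2, -2.7, 7.4]
opening: 0.0569
grasp_force: 88.3
```

```bash
python3 chk.py .4202 .3423 .033 .028
```

```text
[0.4201 0.3426 0.021 ] 38.5 0.05747304367346848
12727 ((420.20013427734375, 342.3021240234375), 27.999021530151367) [0.03224787 0.03331651 0.03740766]
slope [-0.007 -0.006  0.034]
```

The base is down, with its top at 0.033. Releasing.

>>> play_rows([
  {"linear": [0, 0, 0], "delta_rot": [0, 0, 0], "grip": 80},
  {"linear": [0, 0, 0], "delta_rot": [0, 0, 0], "grip": 65},
  {"linear": [0, 0, 0], "delta_rot": [0, 0, 0], "grip": 50},
  {"linear": [0, 0, 0], "delta_rot": [0, 0, 0], "grip": 35},
  {"linear": [0, 0, 0], "delta_rot": [0, 0, 0], "grip": 25},
  {"linear": [0, 0, 0], "delta_rot": [0, 0, 0], "grip": 25},
  {"linear": [0, 0, 1], "delta_rot": [0, 0, 0], "grip": 25},
  {"linear": [0, 0, 4], "delta_rot": [0, 0, 0], "grip": 25},
  {"linear": [0, 0, 8], "delta_rot": [0, 0, 0], "grip": 25},
  {"linear": [0, 0, 12], "delta_rot": [0, 0, 0], "grip": 25},
])

```text
time: 39.5
ee_pos: [0.4197, 0.3422, 0.1417]
tcp_rot: [-180.0, 0.0, 45.0]
wrist_force: [0.1, 0.4, 0.8]
opening: 0.0769
grasp_force: 0.0
```

>>> play_rows([
  {"linear": [1.5, -1, 4], "delta_rot": [0, 0, 0], "grip": 0},
  {"linear": [3, -1, 7], "delta_rot": [0, 0, 0], "grip": 0},
  {"linear": [6, -1, 11], "delta_rot": [0, 0, 0], "grip": 0},
  {"linear": [7, -1, 12], "delta_rot": [0, 0, 0], "grip": 0},
  {"linear": [7, -1, 12], "delta_rot": [0, 0, 0], "grip": 0},
  {"linear": [7, -1, 12], "delta_rot": [0, 0, 0], "grip": 0},
])

```text
time: 40.1
ee_pos: [0.4897, 0.3324, 0.2593]
tcp_rot: [-180.0, 0.0, 45.0]
wrist_force: [-0.5, 0.4, -0.1]
opening: 0.0855
grasp_force: 0.0
```

```bash
for a in ".505 .2515 .079 .017" ".5078 .339 .029 .021" ".4171 .254 .055 .026" ".4202 .3423 .033 .032"; do python3 chk.py $a; done; python3 - <<'E'
from h import *
p=bot.camera("wrist");save(p,"fin.png")
t=bot.camera("top"); W=cloud(t)
for n in("powder_jar","dish"):
    d=bot.trace(t,n)[0]; w=W[d["pixels"]]; print(n,d["conf"],np.round(d["box"]),np.nanmedian(w,0).round(3))
E
```

```text
[0.4893 0.3323 0.2588] 40.15 0.08546151686388653
719 ((504.4249267578125, 251.51036071777344), 15.02230453491211) [0.07717574 0.07909484 0.08024879]
slope [-0.0028 -0.0311  0.079 ]
[0.489  0.3323 0.2587] 40.2 0.08544829529985785
899 ((508.0321960449219, 338.7133483886719), 20.015575408935547) [0.02632227 0.0287521  0.03023713]
slope [-0.0033 -0.0117  0.0286]
[0.489  0.3324 0.2588] 40.25 0.08535507256941845
1400 ((417.0718078613281, 253.6491241455078), 25.43701171875) [0.05262832 0.05497495 0.056236  ]
slope [-0.0124 -0.0107  0.0549]
[0.4891 0.3324 0.259 ] 40.3 0.08499486520461362
2426 ((420.22564697265625, 341.94921875), 31.088401794433594) [0.0316972  0.03316475 0.03725396]
slope [-0.0074 -0.0046  0.0336]
powder_jar 0.84 [278. 168. 294. 190.] [0.524 0.055 0.069]
dish 0.73 [317. 172. 341. 197.] [ 0.518 -0.061  0.013]
```

View pics/fin.png

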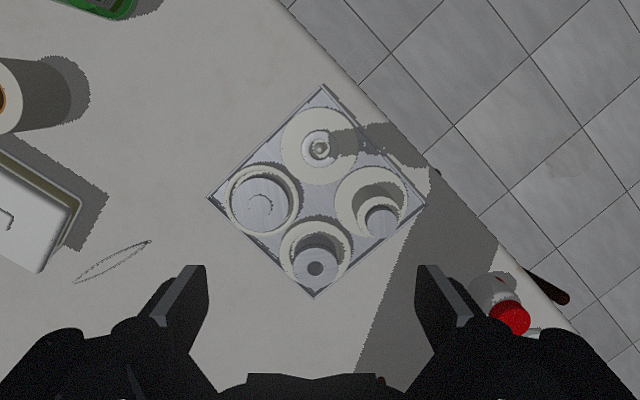

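All four parts sit flat: ring at (319,148), base at (264,200), ram at (380,220) and barrel at (315,265). Their heights are right, and the jar and dish have not moved.

```bash
python3 -c "
from workcell import bot
print(bot.job_done())"
```

```text
the job is handed in; nothing more can be done
None
```

The die is stripped and the job handed in at about 40 s: ram, stop ring, barrel and base were lowered in that order onto their own seats, measured centred and at the right heights, with the jar and dish where they were.

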